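# Nip a mask's backing board in the bench press

## Task

A freshly glued backing board lies only part way into the small green bench press. With a finger, push it in by its front edge until it lies square against the back stop, and only then push on an arm of the press's three-armed wheel to turn it clockwise until the platen has come down and grips the board firmly, so that it stays gripped when you take the hand away. Do not lift the board, and leave the other things on the tables where they are.

Things in the scene. Friction and masses are not known exactly. Their poses are not given: they have to be found in the camera images.
- press: Green screw press fixed on the white cart, 190 (x) x 226 (y) x 154 mm high without wheel. Origin: under the screw axis, at the foot; x from its open front (robot side) to the back stop, z up. Base top at z = 22 mm. Two 20 mm columns at x = 0, y = +-92 mm (34 mm collars at the foot), nuts up to z = 154; a crosshead 42 mm deep across them at z = 110 to 136, its 56 mm boss round the screw up to 151.
- press_stop (a point): Middle of the front face of the back stop, a steel bar 130 mm wide that rises 13 mm above the base; 81 mm behind the screw axis, 11 mm above the base's top. Axes as the press. The board is home when board_back meets it.
- board: Loose glued plywood backing board, 200 (x) x 130 (y) x 22 mm, 0.4 kg, flat on the press's base between the columns (10 mm play each side), sticking out in front; starts 30 to 50 mm short of the stop, yaw up to 0.05 rad. Origin: centre of its underside; x into the press. Slides at 1 to 4 N. Home, its front edge lies 119 mm in front of the screw axis, clear of the wheel above.
- board_back (a point): Middle of the board's back edge, at half thickness (x = +100, z = 11 mm on the board).
- board_front (a point): Middle of the board's front edge, at half thickness (x = -100, z = 11 mm on the board): the place to push.
- platen: Steel pressing plate of the press, 105 (x) x 142 (y) x 14 mm, on the foot of the screw; origin: centre of its underside. At the start 4 to 13 mm above the board. It sinks 24 mm a turn as the wheel is turned clockwise.
- wheel (a joint): Wheel angle in rad, growing clockwise seen from above, 0 = fully up; starts at 0.2 to 2.5. Turns against 0.25 N m of friction (5 N at 50 mm) and stays where left. Wheel and screw sink with the platen, 3.8 mm a rad. The platen meets the board at about 3.6 and the wheel comes up hard within 0.1 rad; 10 to 15 N pushed there at 50 mm makes a firm grip. End stop at 5.8.
- wheel_hub (a point): Point on the screw axis at the height of the arms' centre lines (196 mm above the cart top with the wheel at 0, sinking with it). The hub is 38 mm across, from 16 mm below to 20 mm above this point.
- spoke0 (a point): Centre of the 22 mm black ball on the end of arm 0, 70 mm from the screw axis. The arms are level 10 mm steel rods, bare from 19 to 59 mm from the axis; 40 mm of air under them to the boss with the wheel fully up, 26 mm when it grips.
- spoke1 (a point): The same on arm 1, 120 degrees anticlockwise (from above) from arm 0.
- spoke2 (a point): The same on arm 2, 240 degrees anticlockwise from arm 0.
- stapler: Green and black stapler on the wooden table, 36 x 125 x 43 mm. Bystander; origin under its middle.
- awl: Awl with wooden handle, 28 x 160 x 28 mm. Bystander.
- offcut_0: Wooden offcut, 40 x 50 x 45 mm. Bystander.
- sanding_block: Wooden sanding block, 40 x 70 x 26 mm, at the left front of the cart. Bystander.
- jar_red: White jar with red lid, 130 mm wide, 180 mm high, at the back of the cart. Bystander.
- cup_clear: Clear empty cup, 71 mm wide, 85 mm high, on the wooden table right of the press. Bystander.

How it is judged:
By the outcome, as a careful person would: the job done as asked, in the order asked, and still so for the second after the job is handed in, with the robot touching nothing.
It also fails if it takes over 51 s, if anything falls off the work surface, if the arm or the gripper's body presses on something with over 40 N, if the wrist force passes 120 N, or if a joint passes its speed limit or range.

## Robot

A 6-joint arm with a two-finger parallel gripper is mounted at the origin on a cart in front of the work surface, level with it; the furniture and walls round the work are solid. World frame = base frame: x ahead of the robot, y to its left, z up, the work surface at z = 0. Lengths are in m, angles in rad, forces in N, time in s.
With the tool pointing down it reaches from about 0.425 to 0.95 m from the base axis. Payload 3.5 kg.
Tool frame: the origin (TCP) lies at the very end of the fingers, on their centre line; the grasp point (between the pads) lies 19 mm behind it; z points along the fingers, y is the line along which they close (so a half turn about z gives the same grasp; the last joint's range is limited). The gripper opens to 85 mm and grips with 20 to 120 N. Pads are 22 mm wide; open, the fingers measure 114 mm over their backs; the gripper's body (76 mm by 85 mm) begins 54 mm behind the grasp point. The pads swing forward as they close: fully open they stand 13 mm farther back than shut.
Start: joints at [-1.409, 0.286, 1.577, -0, 1.279, -0.15], TCP at [0.207, -0.642, 0.231] pointing down, gripper open.
Joint ranges: [-2.77, 2.77], [-0.9, 2.22], [0.21, 2.48], [-1.53, 4.67], [0.24, 2.81], [-2.84, 2.84]. Speed limits (rad/s): [2.79, 2.79, 3.14, 3.14, 3.14, 3.14].

## Interface

Orientations are given as a unit quaternion [x, y, z, w].
In Python, from plant import ctrl gives the robot as it stands.
- The arm moves only by the tool carry_out, never from a script. Its argument "deltas" is one flat list of numbers, 6 for each row, row after row: the shift along the tool's x, y, z in m, then the turn, a rotation vector about the tool's x, y, z in rad. A call has 1 to 5 rows; each row is the pose to reach, as a shift and turn from the pose commanded when the call began, along the tool's axes at that moment; what a row does not reach only later rows make up. A row lasts 1/8 s, in which the tool goes at most 62.5 mm and 10.7 degrees, less where a joint would pass 70% of its speed; a pose out of reach is approached as far as the arm can. A call with a gripper value outside its range is refused whole. "grip" is the opening in per cent of the stroke, from 0 (shut) to 100 (fully open), set as the call begins (left out, the last holds). The fingers move at their own pace and stop on an object; "grip_force" is the grip in N (left out, the last holds). Time passes only in rows, so rows that repeat a pose let the fingers close. It gives the time, the measured TCP pose, the force, the opening and the grip force at its end, in the units of the state.
- ctrl.get_state(): the state, without advancing time (a new reading comes with each control period).
- ctrl.read_camera(name): name is "side" or "top"; returns (picture, depth): 400x640x3 uint8, red, green, blue; 400x640 float32, m along the optical axis (not along the pixel's ray), 0 where there is no reading.
- ctrl.camera_model(name): a dict with "intrinsics" (3x3 intrinsics, pixels), "extrinsics" (4x4, takes a point from world to camera coordinates). Camera axes: x right, y down, z forward; pixel columns grow to the right and rows downward; lengths in m; the calibration is good to about 2 mm. A picture is of the moment at which its call begins. camera_model takes no time and is no camera call.
- ctrl.sign_off(): hands the job in; it is judged then, once.
Trained networks look in the newest picture that a camera, given by its name, has taken for a name from the list of things; names that differ only in an ending like _2 or _b are one class to them, and where a whole thing is asked for, a point or a joint stands for the part that bears it (a point fixed in the world has none). Each returns a list of dicts, best first, with "score" (0 to 1); they miss things now and then, are a little off and sometimes report something else, mostly with a low value. They report only what shows in the picture. A call takes as long as a camera call.
- ctrl.find_in(camera, query): "uv" ([column, row] in pixels, amid what is visible of it).
The state is a dict: "time": time; "qpos": joint angles; "dq": joint speeds; "joint_efforts": joint torques, N m; "eef_pos": TCP position; "tcp_rot": TCP orientation; "contact_force": force on the tool from outside, world axes, zero at the start; "wrist_torque": the same for the moment, N m; "opening": opening from 0.0 (shut) to 1.0 (fully open); "finger_force": force on a finger pad.
Only numpy, scipy, OpenCV 4.12 (cv2) and the standard library are available. Lean on these libraries where they do the work, as an engineer would, in place of code of your own. Each camera call takes 0.05 s, during which the arm holds its last target. There are 200 camera calls.

## Working session

There is one attempt and no reset: what is moved stays moved. The work goes in short steps, Python scripts to look and compute and a tool call to move; the robot and the scene stay as the last step left them, time stands still between calls to the robot, and variables do not carry over. Pictures are saved under pics/ and viewed, at most 10 in all, crops included, and the job is handed in when it is done.

Besides the shell and the picture viewer there is one more tool, called by a JSON object that holds its "op" and its "data". carry_out: Moves the arm, as the interface text tells. Its arguments: {"type":"object","properties":{"deltas":{"type":"array"},"grip":{"type":"number"},"grip_force":{"type":"number"}},"required":["deltas"]}

```bash
mkdir -p pics
cat > h.py <<'E'
import numpy as np, cv2
from plant import ctrl
from scipy.spatial.transform import Rotation as R
def look(cam,name=None):
    p,d=ctrl.read_camera(cam)
    if name: cv2.imwrite('pics/'+name+'.png',p[:,:,::-1])
    return p,d
def world(cam,uv,d):
    m=ctrl.camera_model(cam);K=np.array(m['intrinsics']);T=np.linalg.inv(np.array(m['extrinsics']))
    c=np.linalg.solve(K,[uv[0],uv[1],1])*d
    return (T@np.r_[c,1])[:3]
def onz(cam,uv,z):
    a=world(cam,uv,.0);b=world(cam,uv,1.)
    return a+(b-a)*(z-a[2])/(b[2]-a[2])
def proj(cam,p):
    m=ctrl.camera_model(cam);c=np.array(m['extrinsics'])@np.r_[p,1];u=np.array(m['intrinsics'])@c[:3];return u[:2]/u[2]
def med(d,uv,r=2):
    u,v=int(round(uv[0])),int(round(uv[1]));w=d[max(0,v-r):v+r+1,max(0,u-r):u+r+1];w=w[w>0]
    return np.median(w) if len(w) else 0
E
python3 - <<'E'
from h import *
np.set_printoptions(precision=4,suppress=True)
for c in('top','side'):
    p,d=look(c,c+'0')
    for q in(['press','press_stop','board_front','board_back','wheel_hub','spoke0','spoke1','spoke2','platen'] ):
        for r in ctrl.find_in(c,q)[:2]:
            uv=r['uv'];z=med(d,uv); print(c,q,round(r['score'],2),np.round(uv,1),world(c,uv,z))
print(ctrl.get_state())
E
```

```text
top press 0.88 [246.5 204.6] [0.5976 0.0826 0.1449]
top press_stop 0.81 [244.2 205.3] [0.5952 0.0882 0.1488]
top press_stop 0.62 [237.2 205.9] [0.589  0.0971 0.2003]
top board_front 0.61 [233.4 244.6] [0.4864 0.1366 0.0441]
top board_back 0.57 [233.2 242.3] [0.4933 0.1374 0.0444]
top board_back 0.54 [235.  204.9] [0.5911 0.102  0.2052]
top spoke0 0.74 [236.6 203.9] [0.5941 0.0984 0.2024]
top spoke1 0.74 [236.6 203.9] [0.5941 0.0984 0.2024]
top spoke2 0.74 [236.6 203.9] [0.5941 0.0984 0.2024]
top platen 0.56 [237.  206.2] [0.5882 0.0976 0.2003]
top platen 0.42 [231.8 241.2] [0.4965 0.1416 0.0445]
side press 0.73 [326.1 185.6] [0.6073 0.0746 0.0679]
side press_stop 0.86 [326.1 185.6] [0.6073 0.0746 0.0679]
side board_front 0.74 [292.7 185.8] [0.4799 0.0969 0.0469]
side board_front 0.57 [324.  184.3] [0.5993 0.0794 0.0702]
side board_back 0.87 [296.  185.5] [0.4925 0.0981 0.048 ]
side board_back 0.52 [297.9 266.7] [ 0.5316 -0.2934  0.0194]
side wheel_hub 0.72 [324.7 154.5] [0.5988 0.0907 0.1904]
side wheel_hub 0.67 [326.1 175.2] [0.6062 0.0501 0.1293]
side spoke0 0.8 [322.  152.1] [0.5889 0.0937 0.1981]
side spoke1 0.8 [322.  152.1] [0.5889 0.0937 0.1981]
side spoke2 0.8 [322.  152.1] [0.5889 0.0937 0.1981]
side platen 0.78 [324.  175.5] [0.5989 0.0358 0.1369]
side platen 0.49 [324.7 153.3] [0.5987 0.091  0.1951]
{'time': 1.0, 'qpos': array([-1.409 ,  0.2863,  1.5767,  0.    ,  1.2786, -0.15  ]), 'dq': array([ 0.0003, -0.0005,  0.    , -0.0002, -0.0003, -0.0014]), 'joint_efforts': array([ -0.0002, -40.5972, -29.2949,  -0.0002,   0.0005,  -0.    ]), 'eef_pos': array([ 0.2071, -0.6424,  0.2314]), 'tcp_rot': array([0.9879, 0.1553, 0.    , 0.    ]), 'contact_force': array([-0.6955,  0.0408,  0.0701]), 'wrist_torque': array([-0.032 ,  0.0004,  0.0042]), 'finger_force': 0.0, 'opening': 1.0009494031914479}
```

View pics/top0.png

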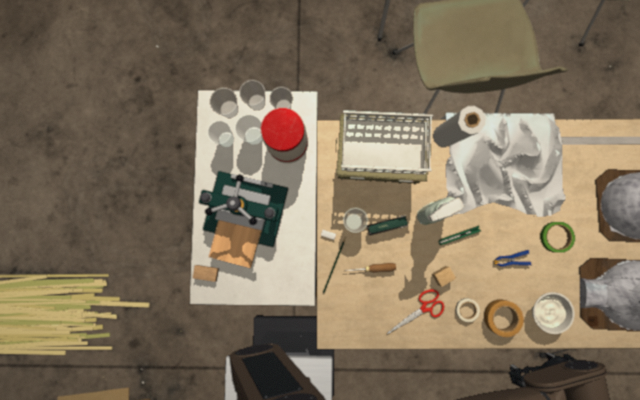

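View pics/side0.png

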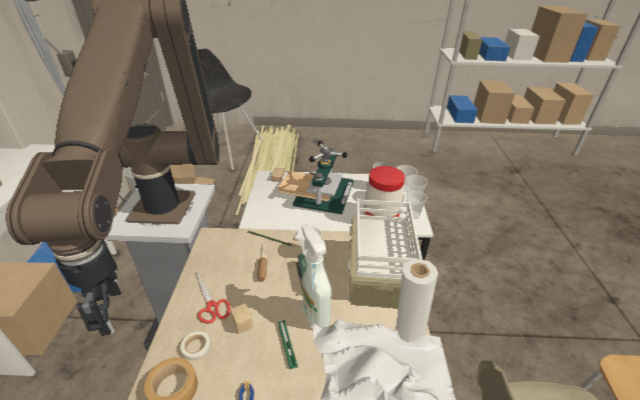

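Run:
```python
from h import *
np.set_printoptions(precision=4,suppress=True)
p,d=look('top')
x0,y0,x1,y1=180,150,310,300
cv2.imwrite('pics/crop1.png',cv2.resize(p[y0:y1,x0:x1,::-1],None,fx=4,fy=4,interpolation=cv2.INTER_CUBIC)[:600])
m=ctrl.camera_model('top');K=np.array(m['intrinsics']);T=np.linalg.inv(np.array(m['extrinsics']))
v,u=np.mgrid[y0:y1,x0:x1];dd=d[y0:y1,x0:x1]
P=np.stack([(u-K[0,2])/K[0,0]*dd,(v-K[1,2])/K[1,1]*dd,dd],-1)@T[:3,:3].T+T[:3,3]
C=p[y0:y1,x0:x1].astype(int)
np.save('P.npy',P);np.save('C.npy',C)
print(K[0,0],T[:3,3])
org=(C[...,0]-C[...,2]>50)&(abs(P[...,2]-.044)<.008)&(P[...,0]>.4)
Q=P[org];print(len(Q),np.median(Q[:,2]))
r=cv2.minAreaRect(Q[:,:2].astype(np.float32));print('board',r,cv2.boxPoints(r))
hi=P[...,2]>.175
for q,c in zip(P[hi],C[hi]): print(q,c,end=';')
print()
for z0,z1 in((.14,.165),(.015,.028),(.03,.038),(.10,.14)):
    k=(P[...,2]>z0)&(P[...,2]<z1)&(C[...,1]>C[...,0]-5);k&=P[...,0]>.45
    Q=P[k];print(z0,len(Q),np.median(Q,0),cv2.minAreaRect(Q[:,:2].astype(np.float32)))
```

```text
439.43813011194567 [ 0.4902 -0.1374  1.3581]
1649 0.043951804800800076
board ((0.48956650495529175, 0.1362118422985077), (0.13090264797210693, 0.11515949666500092), 76.24253845214844) [[0.4181 0.0863]
 [0.5299 0.0589]
 [0.5611 0.1861]
 [0.4492 0.2135]]
[ 0.7458 -0.016   0.176 ] [98 21 21];[ 0.4902 -0.1374  1.3581] [132 126 115];[ 0.4902 -0.1374  1.3581] [223 215 197];[ 0.4902 -0.1374  1.3581] [129 124 113];[ 0.4902 -0.1374  1.3581] [224 218 198];[ 0.4902 -0.1374  1.3581] [82 74 62];[0.6721 0.1007 0.1974] [109 104  96];[0.6723 0.0984 0.1958] [79 76 69];[0.6727 0.0961 0.1935] [60 58 54];[0.6724 0.093  0.1959] [70 67 62];[0.6731 0.0912 0.1913] [98 94 86];[ 0.4902 -0.1374  1.3581] [85 75 63];[ 0.4902 -0.1374  1.3581] [91 80 67];[0.6694 0.1035 0.1967] [96 93 91];[0.6685 0.0995 0.2028] [49 47 45];[0.6691 0.0976 0.1993] [29 27 29];[0.6689 0.0946 0.2009] [29 29 31];[0.6699 0.0931 0.1947] [32 30 32];[0.67   0.0906 0.1941] [38 37 35];[0.6705 0.0886 0.1907] [82 78 72];[ 0.4902 -0.1374  1.3581] [135 128 117];[0.667  0.1064 0.1951] [116 112 107];[0.6666 0.1032 0.1978] [66 63 61];[0.6665 0.1003 0.
[... 19241 characters left out ...]
  1.3581] [215 206 186];[ 0.4902 -0.1374  1.3581] [203 194 176];[ 0.4902 -0.1374  1.3581] [212 202 183];[ 0.4902 -0.1374  1.3581] [217 208 188];
0.14 271 [0.589  0.1014 0.1498] ((0.5957192778587341, 0.10760115832090378), (0.21463851630687714, 0.05249495431780815), 82.89921569824219)
0.015 1578 [0.6297 0.0535 0.022 ] ((0.5967209339141846, 0.11054976284503937), (0.22619090974330902, 0.18997642397880554), 77.20433807373047)
0.03 114 [0.6766 0.0728 0.0339] ((0.6126416325569153, 0.09772223234176636), (0.20315170288085938, 0.15640036761760712), 70.9890365600586)
0.1 679 [0.5961 0.0774 0.1354] ((0.5940179824829102, 0.11046817898750305), (0.22320249676704407, 0.04874954745173454), 77.99756622314453)
```

View pics/crop1.png

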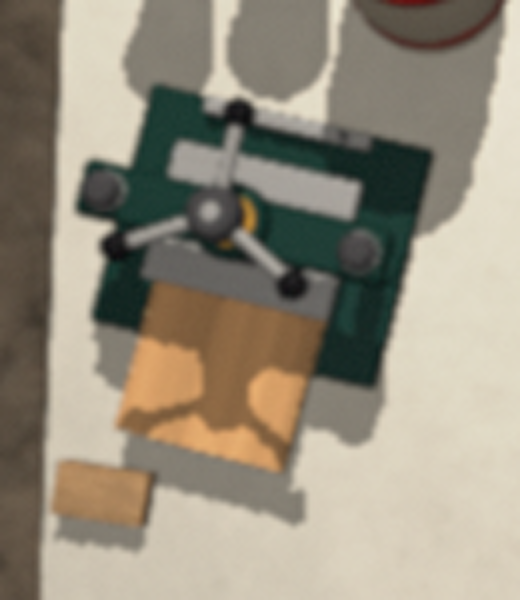

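```bash
cat >> h.py <<'E'
H=np.array([.5967,.1106]);YAW=-.223
def pw(x,y): c,s=np.cos(YAW),np.sin(YAW); return H[0]+c*x-s*y,H[1]+s*x+c*y
def pose():
    s=ctrl.get_state();m=R.from_quat(s['tcp_rot']).as_matrix();return np.r_[s['eef_pos'],np.arctan2(m[1,0],m[0,0])]
def plan(wps,start=None,step=.055,ang=.17):
    cur=np.array(pose() if start is None else start,float);rows=[]
    for w in wps:
        w=np.array(w,float);n=int(np.ceil(max(np.linalg.norm(w[:3]-cur[:3])/step,abs(w[3]-cur[3])/ang,1)))
        rows+=[cur+(w-cur)*k/n for k in range(1,n+1)];cur=w
    b=np.array(pose() if start is None else start,float)
    for i in range(0,len(rows),5):
        out=[]
        for r in rows[i:i+5]:
            d=r-b;c,s=np.cos(b[3]),np.sin(b[3])
            out+=[round(float(v),4)+0. for v in(c*d[0]+s*d[1],s*d[0]-c*d[1],-d[2])]+[0,0,round(float(-d[3]),3)]
        print(out);b=rows[min(i+4,len(rows)-1)]
    print('end',b)
E
python3 - <<'E'
from h import *
a=pw(-.1975,.002);print(a)
plan([(.38,-.42,.28,.6),(.47,-.1,.28,1.0),(*a,.15,1.348),(*a,.02,1.348)])
E
```

```text
(np.float64(0.40453273460114647), np.float64(0.1562288517182559))
[0.0388, -0.0264, -0.0081, 0, 0, -0.048, 0.0776, -0.0529, -0.0162, 0, 0, -0.096, 0.1164, -0.0793, -0.0243, 0, 0, -0.144, 0.1552, -0.1058, -0.0324, 0, 0, -0.192, 0.194, -0.1322, -0.0405, 0, 0, -0.24]
[0.044, -0.0165, -0.0081, 0, 0, -0.048, 0.0789, -0.0486, -0.0081, 0, 0, -0.105, 0.1138, -0.0808, -0.0081, 0, 0, -0.162, 0.1487, -0.113, -0.0081, 0, 0, -0.219, 0.1837, -0.1452, -0.0081, 0, 0, -0.277]
[0.0424, -0.0214, 0.0, 0, 0, -0.057, 0.0848, -0.0428, 0.0, 0, 0, -0.114, 0.1271, -0.0643, 0.0, 0, 0, -0.171, 0.1512, -0.1012, 0.0217, 0, 0, -0.229, 0.1753, -0.1381, 0.0433, 0, 0, -0.287]
[0.0336, -0.0286, 0.0217, 0, 0, -0.058, 0.0671, -0.0571, 0.0433, 0, 0, -0.116, 0.1007, -0.0857, 0.065, 0, 0, -0.174, 0.1343, -0.1142, 0.0867, 0, 0, -0.232, 0.1343, -0.1142, 0.13, 0, 0, -0.232]
[0.0, 0.0, 0.0433, 0, 0, -0.0, 0.0, 0.0, 0.0867, 0, 0, -0.0]
end [0.40453273 0.15622885 0.02       1.348     ]
```

{"op": "carry_out", "data": {"deltas": [0.039,-0.026,-0.008,0,0,-0.048,0.078,-0.053,-0.016,0,0,-0.096,0.116,-0.079,-0.024,0,0,-0.144,0.155,-0.106,-0.032,0,0,-0.192,0.194,-0.132,-0.04,0,0,-0.24], "grip": 0}}

```text
time: 1.68
eef_pos: [0.352, -0.456, 0.2718]
tcp_rot: [0.962, 0.273, 0.0, 0.0]
contact_force: [0.4, -0.1, -0.7]
opening: -0.006
finger_force: 0.0
```

{"op": "carry_out", "data": {"deltas": [0.044,-0.017,-0.008,0,0,-0.048,0.079,-0.049,-0.008,0,0,-0.105,0.114,-0.081,-0.008,0,0,-0.162,0.149,-0.113,-0.008,0,0,-0.219,0.184,-0.145,-0.008,0,0,-0.277]}}

```text
time: 2.3
eef_pos: [0.4322, -0.2359, 0.2796]
tcp_rot: [0.915, 0.403, 0.0, 0.0]
contact_force: [-0.1, 0.0, -0.8]
opening: -0.003
finger_force: 0.0
```

{"op": "carry_out", "data": {"deltas": [0.042,-0.021,0,0,0,-0.057,0.085,-0.043,0,0,0,-0.114,0.127,-0.064,0,0,0,-0.171,0.151,-0.101,0.022,0,0,-0.229,0.175,-0.138,0.043,0,0,-0.287]}}

```text
time: 2.92
eef_pos: [0.4483, -0.0137, 0.2362]
tcp_rot: [0.848, 0.53, 0.0, 0.0]
contact_force: [0.8, 0.5, 0.4]
opening: 0.001
finger_force: 0.0
```

{"op": "carry_out", "data": {"deltas": [0.034,-0.029,0.022,0,0,-0.058,0.067,-0.057,0.043,0,0,-0.116,0.101,-0.086,0.065,0,0,-0.174,0.134,-0.114,0.087,0,0,-0.232,0.134,-0.114,0.087,0,0,-0.232]}}

```text
time: 3.55
eef_pos: [0.4026, 0.1572, 0.1474]
tcp_rot: [0.78, 0.626, -0.002, -0.001]
contact_force: [-0.4, -0.2, 1.0]
opening: -0.001
finger_force: 0.0
```

{"op": "carry_out", "data": {"deltas": [0,0,0.045,0,0,0,0,0,0.09,0,0,0,0,0,0.128,0,0,0,0,0,0.128,0,0,0]}}

```text
time: 4.05
eef_pos: [0.4031, 0.1543, 0.0194]
tcp_rot: [0.782, 0.624, -0.003, -0.001]
contact_force: [-1.0, -0.6, -0.2]
opening: -0.003
finger_force: 0.0
```

Run:
```python
from h import *
p,d=look('side');cv2.imwrite('pics/s1.png',cv2.resize(p[110:230,230:390,::-1],None,fx=5,fy=5,interpolation=cv2.INTER_CUBIC))
print(pose(),ctrl.get_state()['contact_force'])
```

```text
[0.40499749 0.15472208 0.02132047 1.34669925] [0.48069005 0.34685267 0.57343565]
```

View pics/s1.png

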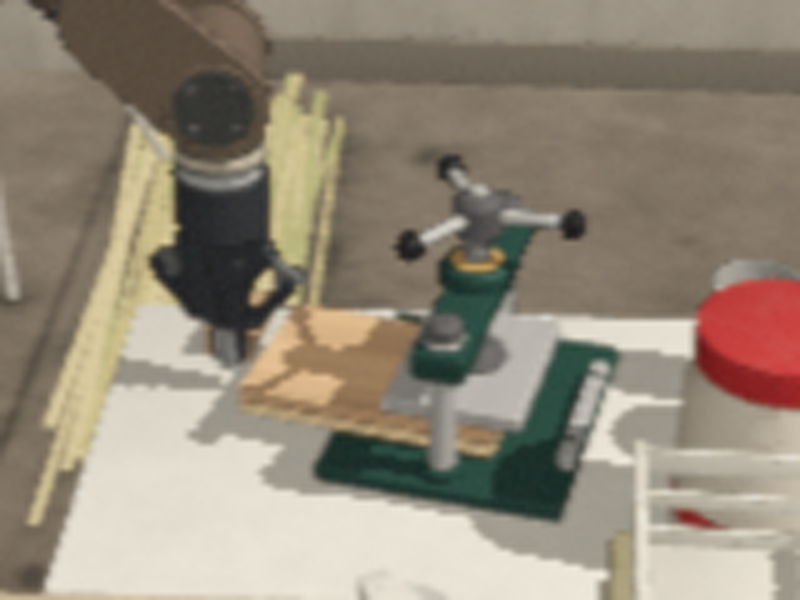

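{"op": "carry_out", "data": {"deltas": [0,0.008,0,0,0,0,0,0.016,0,0,0,0,0,0.024,0,0,0,0,0,0.032,0,0,0,0,0,0.04,0,0,0,0]}}

```text
time: 4.72
eef_pos: [0.4443, 0.1464, 0.0214]
tcp_rot: [0.781, 0.624, -0.0, -0.0]
contact_force: [-3.4, 0.3, 2.0]
opening: 0.001
finger_force: 1.4
```

{"op": "carry_out", "data": {"deltas": [0,0.004,0,0,0,0,0,0.007,0,0,0,0,0,0.01,0,0,0,0,0,0.013,0,0,0,0,0,0.016,0,0,0,0]}}

```text
time: 5.35
eef_pos: [0.4597, 0.1429, 0.0213]
tcp_rot: [0.781, 0.624, 0.0, 0.0]
contact_force: [-2.2, 0.2, 1.0]
opening: 0.004
finger_force: 1.1
```

Sliding at about 3 N. I'll advance in small steps until the force rises.

{"op": "carry_out", "data": {"deltas": [0,0.002,0,0,0,0,0,0.004,0,0,0,0,0,0.006,0,0,0,0]}}

```text
time: 5.72
eef_pos: [0.4655, 0.1416, 0.0213]
tcp_rot: [0.781, 0.624, 0.0, 0.0]
contact_force: [-1.8, 0.3, 0.3]
opening: 0.0
finger_force: 0.9
```

Run:
```python
from h import *
p,d=look('top');s=ctrl.get_state();print(pose(),s['contact_force'])
x0,y0,x1,y1=180,150,310,300
m=ctrl.camera_model('top');K=np.array(m['intrinsics']);T=np.linalg.inv(np.array(m['extrinsics']))
v,u=np.mgrid[y0:y1,x0:x1];dd=d[y0:y1,x0:x1]
P=np.stack([(u-K[0,2])/K[0,0]*dd,(v-K[1,2])/K[1,1]*dd,dd],-1)@T[:3,:3].T+T[:3,3]
C=p[y0:y1,x0:x1].astype(int)
org=(C[...,0]-C[...,2]>35)&(abs(P[...,2]-.044)<.008)&(P[...,0]>.4)
Q=P[org][:,:2]-H;c,sn=np.cos(YAW),np.sin(YAW);Q=np.c_[c*Q[:,0]+sn*Q[:,1],-sn*Q[:,0]+c*Q[:,1]]
for a in np.arange(-.06,.061,.015):
    k=abs(Q[:,1]-a)<.0075
    if k.sum(): print(round(a,3),k.sum(),np.sort(Q[k,0])[:3].round(4))
```

```text
[0.46587892 0.14155613 0.02133973 1.34775866] [-1.91564831 -0.46881081 -1.05117132]
-0.06 126 [-0.1217 -0.1208 -0.1206]
-0.045 156 [-0.1217 -0.1201 -0.1201]
-0.03 158 [-0.1217 -0.1209 -0.1207]
-0.015 157 [-0.1199 -0.1193 -0.1187]
0.0 105 [-0.1041 -0.1012 -0.1005]
0.015 77 [-0.0744 -0.0738 -0.0736]
0.03 71 [-0.0978 -0.0973 -0.0949]
0.045 115 [-0.1022 -0.1014 -0.101 ]
0.06 111 [-0.1057 -0.1051 -0.104 ]
```

{"op": "carry_out", "data": {"deltas": [0,0.001,0,0,0,0,0,0.002,0,0,0,0,0,0.003,0,0,0,0]}}

```text
time: 6.15
eef_pos: [0.4675, 0.1412, 0.0213]
tcp_rot: [0.781, 0.624, -0.001, -0.001]
contact_force: [-7.5, 2.1, 5.2]
opening: -0.001
finger_force: 3.3
```

{"op": "carry_out", "data": {"deltas": [0,0.001,0,0,0,0,0,0.002,0,0,0,0,0,0.002,0,0,0,0]}}

```text
time: 6.52
eef_pos: [0.4674, 0.1411, 0.0211]
tcp_rot: [0.781, 0.624, -0.003, -0.003]
contact_force: [-10.0, 3.1, 8.0]
opening: 0.0
finger_force: 5.4
```

{"op": "carry_out", "data": {"deltas": [0,0.002,0,0,0,0,0,0.003,0,0,0,0,0,-0.005,0,0,0,0,0,-0.03,0,0,0,0,0,-0.04,0,0,0,0]}}

```text
time: 7.15
eef_pos: [0.4311, 0.1495, 0.0214]
tcp_rot: [0.781, 0.624, 0.001, 0.001]
contact_force: [0.5, 0.1, 0.3]
opening: 0.0
finger_force: 0.0
```

{"op": "carry_out", "data": {"deltas": [0,0,-0.06,0,0,0,0,0,-0.12,0,0,0,0,0,-0.18,0,0,0,0,0,-0.22,0,0,0,0,0,-0.22,0,0,0]}}

```text
time: 7.78
eef_pos: [0.4344, 0.1495, 0.2465]
tcp_rot: [0.781, 0.624, 0.005, 0.003]
contact_force: [0.4, 0.2, 0.3]
opening: 0.008
finger_force: 0.0
```

```bash
cat >> h.py <<'E'
def cloud(d,x0=180,y0=150,x1=310,y1=300):
    m=ctrl.camera_model('top');K=np.array(m['intrinsics']);T=np.linalg.inv(np.array(m['extrinsics']))
    v,u=np.mgrid[y0:y1,x0:x1];dd=d[y0:y1,x0:x1]
    P=np.stack([(u-K[0,2])/K[0,0]*dd,(v-K[1,2])/K[1,1]*dd,dd],-1)@T[:3,:3].T+T[:3,3]
    q=P[...,:2]-H;c,s=np.cos(YAW),np.sin(YAW)
    P=np.stack([c*q[...,0]+s*q[...,1],-s*q[...,0]+c*q[...,1],P[...,2]],-1)
    return P
E
python3 - <<'E'
from h import *
p,d=look('top');s=ctrl.get_state();print(pose(),s['contact_force'])
P=cloud(d);C=p[150:300,180:310].astype(int)
org=(C[...,0]-C[...,2]>35)&(abs(P[...,2]-.044)<.008)&(P[...,0]>-.2)
Q=P[org]
for a in np.arange(-.06,.061,.015):
    k=abs(Q[:,1]-a)<.0075
    if k.sum(): print(round(a,3),k.sum(),np.sort(Q[k,0])[:3].round(4))
r=np.hypot(P[...,0],P[...,1])
k=(r>.062)&(r<.08)&(P[...,2]>.18)&(P[...,2]<.21)&(C.sum(-1)<150);an=np.degrees(np.arctan2(P[...,1],P[...,0]))
for lo,hi in((-60,60),(60,180),(-180,-60)):
    kk=k&(an>lo)&(an<hi);print(kk.sum(),np.median(an[kk]),P[kk].mean(0))
arm=(r>.025)&(r<.055)&(P[...,2]>.18)&(P[...,2]<.21);print('armz',np.median(P[arm][:,2]))
cv2.imwrite('pics/t2.png',cv2.resize(p[150:300,180:310,::-1],None,fx=4,fy=4,interpolation=cv2.INTER_CUBIC))
E
```

```text
[0.4327979  0.14935413 0.2434841  1.34762513] [-0.14648695 -0.43042558  0.02584232]
-0.06 128 [-0.1197 -0.1185 -0.1181]
-0.045 156 [-0.1194 -0.1187 -0.1178]
-0.03 160 [-0.1192 -0.1186 -0.1179]
-0.015 156 [-0.1187 -0.1184 -0.1176]
0.0 154 [-0.1183 -0.1177 -0.1168]
0.015 158 [-0.1189 -0.1183 -0.1176]
0.03 124 [-0.1186 -0.1181 -0.1176]
0.045 144 [-0.1186 -0.1178 -0.1174]
0.06 140 [-0.1185 -0.118  -0.1171]
26 -1.3119341719944977 [ 0.06975053 -0.00133159  0.19757177]
33 123.30491405843946 [-0.03702337  0.05632661  0.19615851]
35 -117.55572743285661 [-0.03313886 -0.06391456  0.19603716]
armz 0.19198860523581507
```

View pics/t2.png

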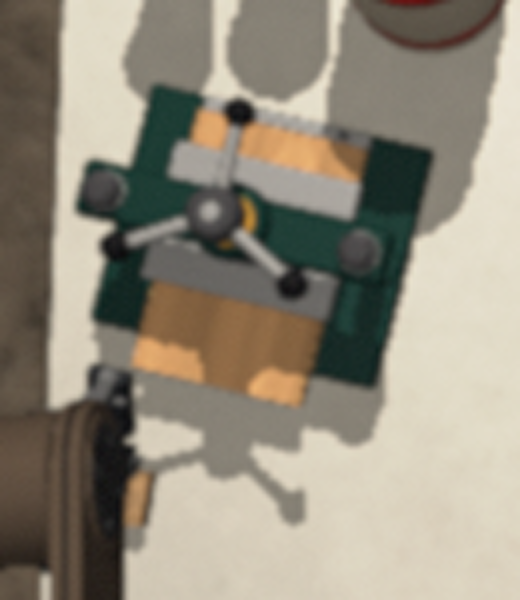

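```bash
cat >> h.py <<'E'
def sp(phi,off,z,r=.044):
    f=np.radians(phi);x=r*np.cos(f)-off*np.sin(f);y=-.001+r*np.sin(f)+off*np.cos(f)
    return (*pw(x,y),z,f+YAW)
E
python3 - <<'E'
from h import *
a=sp(122,.034,.24);print(a)
plan([a,sp(122,.034,.166)])
plan([sp(122,.0195,.166)]+[sp(f,.0195,.166) for f in range(114,33,-8)],start=sp(122,.034,.166))
E
```

```text
(np.float64(0.549887704832025), np.float64(0.13997712202739526), 0.24, np.float64(1.9063016874330818))
[0.0042, 0.0291, 0.0009, 0, 0, -0.14, 0.0084, 0.0581, 0.0017, 0, 0, -0.279, 0.0126, 0.0872, 0.0026, 0, 0, -0.419, 0.0168, 0.1163, 0.0035, 0, 0, -0.559, 0.0168, 0.1163, 0.0405, 0, 0, -0.559]
[0.0, 0.0, 0.037, 0, 0, -0.0]
end [0.5498877  0.13997712 0.166      1.90630169]
[0.0, 0.0145, 0.0, 0, 0, -0.0, 0.0023, 0.0208, 0.0, 0, 0, 0.14, 0.0037, 0.0274, 0.0, 0, 0, 0.279, 0.0041, 0.0341, 0.0, 0, 0, 0.419, 0.0036, 0.0408, 0.0, 0, 0, 0.559]
[0.0023, 0.0063, 0.0, 0, 0, 0.14, 0.0037, 0.0129, 0.0, 0, 0, 0.279, 0.0041, 0.0196, 0.0, 0, 0, 0.419, 0.0036, 0.0263, 0.0, 0, 0, 0.559, 0.0022, 0.0328, 0.0, 0, 0, 0.698]
[0.0023, 0.0063, 0.0, 0, 0, 0.14, 0.0037, 0.0129, 0.0, 0, 0, 0.279]
end [0.6304357  0.14373022 0.166      0.37041195]
```

{"op": "carry_out", "data": {"deltas": [0.004,0.029,0.001,0,0,-0.14,0.008,0.058,0.002,0,0,-0.28,0.013,0.087,0.003,0,0,-0.42,0.017,0.116,0.003,0,0,-0.56,0.017,0.116,0.003,0,0,-0.56]}}

```text
time: 8.45
eef_pos: [0.5485, 0.1397, 0.2357]
tcp_rot: [0.579, 0.815, -0.001, -0.001]
contact_force: [-0.3, -0.3, 0.5]
opening: 0.002
finger_force: 0.0
```

{"op": "carry_out", "data": {"deltas": [0,0,0.03,0,0,0,0,0,0.06,0,0,0,0,0,0.074,0,0,0,0,0,0.074,0,0,0]}}

```text
time: 8.95
eef_pos: [0.5468, 0.1403, 0.1628]
tcp_rot: [0.579, 0.816, -0.001, -0.001]
contact_force: [0.4, 0.5, -0.1]
opening: -0.004
finger_force: 0.0
```

Run:
```python
from h import *
p,d=look('side');cv2.imwrite('pics/s2.png',cv2.resize(p[110:230,230:390,::-1],None,fx=5,fy=5,interpolation=cv2.INTER_CUBIC))
print(pose(),ctrl.get_state()['contact_force'],ctrl.get_state()['qpos'])
```

```text
[0.54781041 0.14038976 0.16427685 1.90736945] [-0.29871636  0.37232457  0.11702796] [ 7.14844738e-02  1.12411723e-01  1.90712195e+00  2.05605994e-05
  1.12261337e+00 -2.65097608e-01]
```

View pics/s2.png

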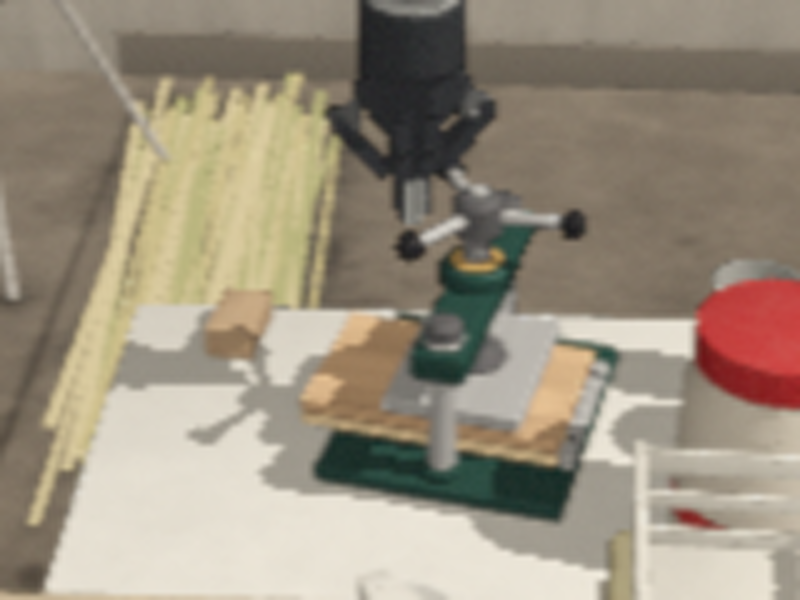

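{"op": "carry_out", "data": {"deltas": [0,0.008,0,0,0,0,0,0.016,0,0,0,0,0.002,0.022,0,0,0,0.14,0.004,0.029,0,0,0,0.28,0.004,0.035,0,0,0,0.42]}}

```text
time: 9.62
eef_pos: [0.5797, 0.156, 0.1645]
tcp_rot: [0.737, 0.675, -0.001, -0.001]
contact_force: [-3.5, -0.2, -0.5]
opening: -0.002
finger_force: 1.5
```

{"op": "carry_out", "data": {"deltas": [0.002,0.006,0,0,0,0.14,0.004,0.013,0,0,0,0.28,0.004,0.02,0,0,0,0.42]}}

```text
time: 10.0
eef_pos: [0.5993, 0.159, 0.1635]
tcp_rot: [0.862, 0.507, -0.001, -0.002]
contact_force: [-3.0, 1.8, -2.0]
opening: 0.0
finger_force: 1.6
```

Run:
```python
from h import *
p,d=look('top');print(pose(),sp(122-48,.0195,.166),ctrl.get_state()['contact_force'])
P=cloud(d);C=p[150:300,180:310].astype(int)
r=np.hypot(P[...,0],P[...,1]);an=np.degrees(np.arctan2(P[...,1],P[...,0]))
k=(r>.06)&(r<.082)&(P[...,2]>.175)&(P[...,2]<.205)&(C.sum(-1)<150)
for lo in range(-180,180,10):
    kk=k&(an>=lo)&(an<lo+10)
    if kk.sum(): print(lo,kk.sum(),np.median(an[kk]).round(1),np.median(P[kk][:,2]).round(4))
```

```text
[0.60037632 0.15857585 0.16375195 1.0602522 ] (np.float64(0.6005687412419746), np.float64(0.15757810080328077), 0.166, np.float64(1.0685436464758038)) [-1.98098023  0.76045599 -1.3008147 ]
-170 21 -163.0 0.1951
-160 16 -157.8 0.1904
-50 23 -45.4 0.1945
-40 2 -39.2 0.1947
```

{"op": "carry_out", "data": {"deltas": [0.002,0.006,0,0,0,0.14,0.004,0.013,0,0,0,0.28,0.004,0.02,0,0,0,0.42]}}

```text
time: 10.42
eef_pos: [0.6192, 0.153, 0.1638]
tcp_rot: [0.948, 0.317, -0.001, -0.001]
contact_force: [-2.1, 3.3, -1.4]
opening: 0.002
finger_force: 1.6
```

{"op": "carry_out", "data": {"deltas": [0.001,0.003,0,0,0,0.07,0.002,0.006,0,0,0,0.14,0.003,0.009,0,0,0,0.2]}}

```text
time: 10.8
eef_pos: [0.6271, 0.1475, 0.164]
tcp_rot: [0.975, 0.222, -0.001, -0.001]
contact_force: [-1.9, 2.1, -1.6]
opening: 0.001
finger_force: 1.4
```

{"op": "carry_out", "data": {"deltas": [0.001,0.003,0,0,0,0.07,0.002,0.006,0,0,0,0.14,0.003,0.009,0,0,0,0.2]}}

```text
time: 11.18
eef_pos: [0.6329, 0.1429, 0.1641]
tcp_rot: [0.992, 0.123, -0.001, -0.004]
contact_force: [-5.8, 10.6, -0.1]
opening: -0.004
finger_force: 6.2
```

Run:
```python
from h import *
p,d=look('top');f=np.degrees(pose()[3]-YAW);print(f,pose(),sp(f,.0195,.166),ctrl.get_state()['contact_force'])
P=cloud(d);C=p[150:300,180:310].astype(int)
r=np.hypot(P[...,0],P[...,1]);an=np.degrees(np.arctan2(P[...,1],P[...,0]))
k=(r>.06)&(r<.082)&(P[...,2]>.175)&(P[...,2]<.205)&(C.sum(-1)<150)
for lo in range(-180,180,10):
    kk=k&(an>=lo)&(an<lo+10)
    if kk.sum(): print(lo,kk.sum(),np.median(an[kk]).round(1),np.median(P[kk][:,2]).round(4))
```

```text
26.844162139235337 [0.63287836 0.14297551 0.16408437 0.24551901] (np.float64(0.6344196748116153), np.float64(0.1392346135776946), 0.166, np.float64(0.2455190142688611)) [-3.04563014  7.93227036 -0.99151876]
-100 16 -92.3 0.1889
-90 28 -85.3 0.1898
-80 1 -79.9 0.1872
20 3 27.5 0.1853
```

{"op": "carry_out", "data": {"deltas": [0,0.002,0,0,0,0,0,0.003,0,0,0,0,0,0.003,0,0,0,0]}}

```text
time: 11.6
eef_pos: [0.6329, 0.1426, 0.1641]
tcp_rot: [0.992, 0.125, -0.002, -0.006]
contact_force: [-4.9, 14.2, -0.2]
opening: 0.003
finger_force: 7.4
```

{"op": "carry_out", "data": {"deltas": [0,0.002,0,0,0,0,0,0.003,0,0,0,0,0,0.003,0,0,0,0]}}

```text
time: 11.98
eef_pos: [0.6331, 0.1422, 0.1642]
tcp_rot: [0.992, 0.125, -0.002, -0.008]
contact_force: [-6.5, 19.8, 0.3]
opening: -0.002
finger_force: 10.4
```

{"op": "carry_out", "data": {"deltas": [0,-0.008,0,0,0,0,0,-0.018,0,0,0,0,0,-0.022,0,0,0,0,0,-0.022,-0.04,0,0,0,0,-0.022,-0.09,0,0,0]}}

```text
time: 12.6
eef_pos: [0.6296, 0.1545, 0.2538]
tcp_rot: [0.992, 0.123, -0.002, 0.0]
contact_force: [-0.0, -0.4, 0.8]
opening: 0.001
finger_force: 0.0
```

{"op": "carry_out", "data": {"deltas": [-0.05,0,-0.03,0,0,0,-0.1,0,-0.05,0,0,0,-0.15,0,-0.05,0,0,0,-0.18,0,-0.05,0,0,0,-0.18,0,-0.05,0,0,0]}}

```text
time: 13.22
eef_pos: [0.4549, 0.1105, 0.3052]
tcp_rot: [0.992, 0.123, 0.001, 0.0]
contact_force: [1.1, -0.3, 0.4]
opening: 0.003
finger_force: 0.0
```

Run:
```python
from h import *
p,d=look('top');print(pose(),ctrl.get_state()['contact_force'])
P=cloud(d);C=p[150:300,180:310].astype(int)
r=np.hypot(P[...,0],P[...,1]);an=np.degrees(np.arctan2(P[...,1],P[...,0]))
k=(r>.06)&(r<.082)&(P[...,2]>.175)&(P[...,2]<.205)&(C.sum(-1)<150)
for lo in range(-180,180,10):
    kk=k&(an>=lo)&(an<lo+10)
    if kk.sum(): print(lo,kk.sum(),np.median(an[kk]).round(1),np.median(P[kk][:,2]).round(4))
org=(C[...,0]-C[...,2]>35)&(abs(P[...,2]-.044)<.008)&(P[...,0]>-.2);Q=P[org]
for a in np.arange(-.06,.061,.03):
    k=abs(Q[:,1]-a)<.0075
    if k.sum(): print(round(a,3),k.sum(),np.sort(Q[k,0])[:3].round(4))
p,d=look('side');cv2.imwrite('pics/s3.png',cv2.resize(p[110:230,230:390,::-1],None,fx=5,fy=5,interpolation=cv2.INTER_CUBIC))
```

```text
[0.4558769  0.11062962 0.30516652 0.24704461] [ 0.0101248   0.92084199 -0.4697419 ]
-100 17 -92.4 0.1899
-90 28 -85.2 0.1901
-80 1 -79.8 0.1847
20 12 27.7 0.1895
30 29 34.9 0.1912
40 1 40.2 0.1927
140 8 147.6 0.1897
150 31 154.3 0.1912
160 6 160.3 0.1883
-0.06 123 [-0.1182 -0.1168 -0.1161]
-0.03 163 [-0.1186 -0.118  -0.1175]
0.0 149 [-0.1183 -0.1178 -0.1166]
0.03 159 [-0.1189 -0.1183 -0.1176]
0.06 91 [-0.1145 -0.1134 -0.1128]
```

View pics/s3.png

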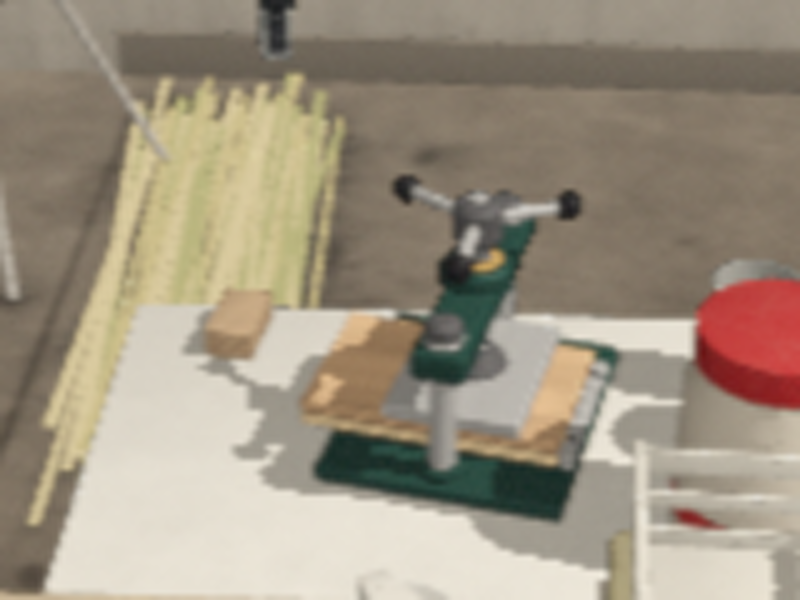

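The side view shows the platen down on the board at about (460, 400). The board's back edge is at the stop at about (590, 400), and the arm is clear.

```bash
python3 -c "
from h import *
print(ctrl.sign_off())"
```

```text
the job is handed in; nothing more can be done
None
```

I pushed the board in until it lay square against the back stop, then turned the wheel about 1.55 rad clockwise until it came up hard (about 21 N at the arm). After I took the hand away, the wheel and board stayed where they were, and I handed the job in at about 13 s.

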